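# Set the photometer's filter turret to the ring mark and take a reading

## Task

Push the upright tab of the photometer's filter turret round with the fingertips until its pointer has clicked in at the plate with the raised ring, then press the key in the middle of the turret down and let it come up again. Push gently; nothing needs to be gripped. Do not press the key before the turret is set, and leave the jar, weights and other things on the bench where they are.

Things in the scene. Friction and masses are not known exactly. Their poses are not given: they have to be found in the camera images.
- photometer: fixed round white instrument housing, 212 mm across, top at 45 mm above the bench, with the turret on top of it. Origin: on the turret axis (vertical), at bench height; its -x axis points to the front, roughly to the robot. It does not move, but stands elsewhere in each run
- turret (a joint): angle (rad) of the black filter turret (disc 86 mm across, top at 58 mm) about the photometer's vertical axis. 0: tab along the photometer's -x; grows counterclockwise from above. Sprung notches at -100, -60, -20, 20, 60, 100 degrees; past half-way it snaps into the next notch by itself and stays there. Stops at -1.9, 1.9. Starts in the -20 or 20 notch (no plate). A step takes 2 N at the tab
- tab (a point): centre of the upright aluminium tab on the turret's black arm: 8 mm thick (along the direction of turning), 20 mm wide (radially, 47 to 67 mm from the axis), top 100 mm above the bench; this point is 57 mm from the axis, 80 mm up. The arm under it (16 mm wide, out to 67 mm) reaches up to 57.5 mm
- aim (a point): the point at which the turret's pointer aims: 86 mm from the axis, in line with the tab, at height 45 mm. In a notch with a plate it lies over the plate's centre
- key_top (a point): centre of the top of the grey round key in the middle of the turret: 26 mm across, 75 mm above the bench when up (17 mm above the turret disc); it does not turn
- key (a joint): travel of the key, 0 when up to 0.005 m when fully down; it takes about 2 N to start and 6 N to be fully down, and it springs back. A press counts from 0.003 m
- mark_ring: round aluminium mark plate, 36 mm across, 2 mm thick, fixed on the housing top, 86 mm from the turret axis, carrying a raised dark ring, 30 mm across, with an open middle, 2.5 mm high. Origin: centre of its underside, at height 45 mm. The four mark plates swap places from run to run, at the notches -100, -60, 60, 100 degrees
- mark_dot: round aluminium mark plate, 36 mm across, 2 mm thick, fixed on the housing top, 86 mm from the turret axis, carrying a raised dark dot, 14 mm across, 2.5 mm high. Origin: centre of its underside, at height 45 mm. The four mark plates swap places from run to run, at the notches -100, -60, 60, 100 degrees
- mark_bar: round aluminium mark plate, 36 mm across, 2 mm thick, fixed on the housing top, 86 mm from the turret axis, carrying one raised dark bar, 31 mm long, 2.5 mm high. Origin: centre of its underside, at height 45 mm. The four mark plates swap places from run to run, at the notches -100, -60, 60, 100 degrees
- mark_cross: round aluminium mark plate, 36 mm across, 2 mm thick, fixed on the housing top, 86 mm from the turret axis, carrying two raised dark bars crossing, 31 mm long, 2.5 mm high. Origin: centre of its underside, at height 45 mm. The four mark plates swap places from run to run, at the notches -100, -60, 60, 100 degrees
- jar: plastic sample jar with white lid, 48 mm wide, 57 high. Loose; origin: middle of its underside. To be left alone
- weight_big: larger brass weight with knob, 28 mm wide, 40 high. Loose; origin: middle of its underside. To be left alone
- weight_small: smaller brass weight with knob, 22 mm wide, 33 high. Loose; origin: middle of its underside. To be left alone
- stopper: red-brown rubber stopper, 23 mm wide, 28 high. Loose; origin: middle of its underside. To be left alone
- calculator: pocket calculator lying flat, 125x72x16 mm. Loose; origin: middle of its underside. To be left alone
- beaker: small clear beaker, 53 mm wide, 71 high. Loose; origin: middle of its underside. To be left alone
- marker: pen marker lying down, 133 mm long, 19 high. Loose; origin: middle of its underside. To be left alone
- tweezers: steel tweezers lying flat, 124 mm long, 9 high. Loose; origin: middle of its underside. To be left alone

How it is judged:
By the outcome, as a careful person would: the job done as asked, in the order asked, and still so for the second after the job is handed in, with the robot touching nothing.
It also fails if it takes over 59 s, if anything falls off the work surface, if the arm or the gripper's body presses on something with over 40 N, if the wrist force passes 120 N, or if a joint passes its speed limit or range.

## Robot

A 6-joint arm with a two-finger parallel gripper is mounted at the origin on a cart in front of the work surface, level with it; the furniture and walls round the work are solid. World frame = base frame: x ahead of the robot, y to its left, z up, the work surface at z = 0. Lengths are in mm, angles in rad, forces in N, time in s.
With the tool pointing down it reaches from about 350 to 875 mm from the base axis. Payload 4.2 kg.
Tool frame: the origin (TCP) lies midway between the tips of the shut fingers; the grasp point (between the pads) lies 19 mm behind it (arm.grip_depth is the distance from the TCP to the grasp point, in mm); z points along the fingers, x is the direction in which the jaws open and shut, and the axes are right-handed (so a half turn about z gives the same grasp; the last joint's range is limited). The gripper opens to 85 mm and grips with 20 to 120 N. Pads are 22 mm wide; open, the fingers measure 114 mm over their backs; the gripper's body (76 mm by 85 mm) begins 54 mm behind the grasp point. The pads swing forward as they close: fully open they stand 13 mm farther back than shut.
Start: joints at [-0.86, 0.385, 0.008, 0, -1.194, -0.259], TCP at [272.878, -562.261, 201.112] pointing down, gripper open.
Joint ranges: [-3.14, 3.14], [-1.21, 2.06], [-1.07, 1.41], [-3.16, 2.05], [-2.99, -0.16], [-3.1, 3.1]. Speed limits (rad/s): [2.79, 2.79, 3.14, 3.14, 3.14, 3.14].

## Interface

Orientations are given as a unit quaternion [x, y, z, w].
In Python, from bench import arm, eyes, find_in, silhouettes gives the robot as it stands. The module is installed in compiled form; this text tells all that it offers.
- The arm moves only by the tool play_rows, never from a script. Its arguments are lists of equal length, an entry for each row: "offset": the shift along the world's x, y, z in mm, a list of three; "turn": the turn about the world's z in rad. In form: {"offset": [[x, y, z], ...], "turn": [turn, ...]}. A call has 1 to 12 rows; each row shifts and turns the pose as measured when the row begins; what a row does not reach is not made up. A row lasts 1/10 s, in which the tool goes at most 50 mm and 8.59 degrees, less where a joint would pass 70% of its speed; a pose out of reach is approached as far as the arm can. A call is refused whole if a number of a shift passes 50 or a number of a turn 0.15, either way. A call with a gripper value outside its range is refused whole. "grip" is the gripper's target within -1 to 1 (fully open at 1, half-way at 0, shut at -1), set as the call begins (left out, the last holds). The fingers move at their own pace and stop on an object; the grip force is fixed at half the most. Time passes only in rows, so rows that do not move let the fingers close. It gives the time, the measured TCP pose, the force and the opening at its end, in the units of the state.
- arm.read_state(): the state, without advancing time (a new reading comes with each control period).
- eyes.get_image(name): name is "scene" or "top"; returns (picture, depth): 400x640x3 uint8, red, green, blue; 400x640 float32, mm along the optical axis (not along the pixel's ray), 0 where there is no reading.
- eyes.camera_params(name): a dict with "camera_matrix" (3x3 intrinsics, pixels), "dist" ([k1, k2, p1, p2, k3] as OpenCV has them; the pictures are not rectified), "camera_from_world" (4x4, takes a point from world to camera coordinates). Camera axes: x right, y down, z forward; pixel columns grow to the right and rows downward; lengths in mm; the calibration is good to about 2 mm. A picture is of the moment at which its call begins. camera_params takes no time and is no camera call.
- arm.job_done(): hands the job in, once; it reports no verdict.
Trained networks look in the newest picture that a camera, given by its name, has taken for a name from the list of things; names that differ only in an ending like _2 or _b are one class to them, and where a whole thing is asked for, a point or a joint stands for the part that bears it (a point fixed in the world has none). Each returns a list of dicts, best first, with "score" (0 to 1); they miss things now and then, are a little off and sometimes report something else, mostly with a low value. They report only what shows in the picture. A call takes as long as a camera call.
- find_in(camera, query): "bbox" ([centre column, centre row, width, height] in pixels, round what is visible of it).
- silhouettes(camera, query): "mask" (400x640 bool, what is visible of it) and "bbox" ([centre column, centre row, width, height] in pixels, round what is visible of it).
The state is a dict: "clock": time; "joints": joint angles; "joint_vel": joint speeds; "joint_efforts": joint torques, N m; "position": TCP position; "ee_rot": TCP orientation; "contact_force": force on the tool from outside, world axes, zero at the start; "wrist_torque": the same for the moment, N m; "gripper_width": finger opening in mm.
Only numpy, scipy, OpenCV 4.12 (cv2) and the standard library are available. Lean on these libraries where they do the work, as an engineer would, in place of code of your own. Each camera call takes 0.05 s, during which the arm holds its last target. There are 200 camera calls.

## Working session

There is one attempt and no reset: what is moved stays moved. The work goes in short steps, Python scripts to look and compute and a tool call to move; the robot and the scene stay as the last step left them, time stands still between calls to the robot, and variables do not carry over. Pictures are saved under pics/ and viewed, on a budget of 10 in all, crops included, one or two more only if the job needs it, and the job is handed in when it is done.

Besides the shell and the picture viewer there is one more tool, called after "Call:" as a command line: name --pt "numbers of a row" for each row, then --argument value for the rest. play_rows: Moves the arm, as the interface text tells. Its arguments: {"type":"object","properties":{"offset":{"type":"array","items":{"type":"array","items":{"type":"number"}}},"turn":{"type":"array","items":{"type":"number"}},"grip":{"type":"number"}},"required":["offset","turn"]}

```bash
mkdir -p pics; cat > h.py <<'E'
import numpy as np, cv2
from bench import arm, eyes, find_in, silhouettes
def world(cam,uv,depth):
    p=eyes.camera_params(cam); K=np.array(p["camera_matrix"]);T=np.linalg.inv(np.array(p["camera_from_world"]))
    n=cv2.undistortPoints(np.array(uv,float).reshape(-1,1,2),K,np.array(p["dist"],float)).reshape(-1,2)
    d=np.asarray(depth,float).reshape(-1,1)
    return (np.hstack([n*d,d]))@T[:3,:3].T+T[:3,3]
def at_z(cam,uv,z):
    a=world(cam,uv,np.full(len(uv),1.));b=world(cam,uv,np.full(len(uv),1000.))
    return a+(b-a)*((z-a[:,2:])/(b[:,2:]-a[:,2:]))
def mcent(cam,q,z=None):
    r=silhouettes(cam,q)
    return r
def pix(cam,P):
    p=eyes.camera_params(cam);T=np.array(p["camera_from_world"])
    return cv2.projectPoints(np.array(P,float).reshape(-1,1,3),cv2.Rodrigues(T[:3,:3])[0],T[:3,3],np.array(p["camera_matrix"]),np.array(p["dist"],float))[0].reshape(-1,2)
E
python3 - <<'E'
from h import *
for c in ("top","scene"):
    im,d=eyes.get_image(c); cv2.imwrite(f"pics/{c}1.png",im[:,:,::-1]); np.save(f"{c}_d.npy",d)
    for q in ("photometer","turret","tab","key","mark_ring","mark_dot","mark_bar","mark_cross","jar","beaker"):
        for r in find_in(c,q)[:2]:
            b=r["bbox"]; u,v=int(b[0]),int(b[1])
            print(c,q,round(r["score"],2),np.round(b,0),np.round(world(c,[[b[0],b[1]]],[d[v,u]])[0]) )
print(arm.read_state())
E
```

```text
top photometer 0.96 [246. 178.  59.  64.] [502. 185.  67.]
top turret 0.75 [242. 179.  27.  27.] [500. 195.  76.]
top tab 0.77 [243. 179.  24.  24.] [498. 194.  72.]
top key 0.38 [243. 179.   8.   3.] [500. 194.  76.]
top mark_ring 0.6 [227. 196.  13.  12.] [446. 252.  45.]
top mark_dot 0.5 [221. 182.   9.  12.] [493. 273.  50.]
top mark_bar 0.55 [203. 182.  16.  14.] [492. 331.  54.]
top mark_bar 0.42 [270. 182.  12.   7.] [490. 110.  50.]
top mark_cross 0.63 [269. 167.  11.   8.] [541. 111.  49.]
top mark_cross 0.53 [333. 201.  28.  39.] [430. -99.  14.]
top jar 0.76 [202. 181.  15.  16.] [494. 334.  54.]
top jar 0.74 [244. 179.  25.  29.] [499. 191.  72.]
top beaker 0.53 [386. 201.  20.  14.] [ 430. -275.   24.]
scene photometer 0.35 [292. 174.  20.  18.] [498. 169.  60.]
scene turret 0.64 [291. 174.  21.  16.] [503. 179.  57.]
scene tab 0.7 [290. 176.  18.   8.] [490. 169.  57.]
scene mark_dot 0.69 [291. 175.  17.  12.] [496. 170.  56.]
scene jar 0.57 [273. 165.  12.  15.] [496. 313.  51.]
scene beaker 0.74 [347. 230.  16.  22.] [ 421. -297.   51.]
{'clock': 1.1, 'joints': array([-8.60417498e-01,  3.84719769e-01,  7.91240103e-03, -1.63619329e-05,
       -1.19396498e+00, -2.58609147e-01]), 'joint_vel': array([-0.00087755,  0.00116065, -0.00138166,  0.00057821, -0.00202484,
       -0.00056731]), 'joint_efforts': array([ 5.26946678e-04, -3.92099226e+01,  1.88626009e+01,  4.19070169e+00,
       -2.54817714e-04,  8.95353871e-07]), 'position': array([ 272.88274372, -562.2752132 ,  201.10256448]), 'ee_rot': array([5.30776346e-01, 8.47511929e-01, 3.71141515e-06, 1.37063131e-05]), 'contact_force': array([-0.39910045,  0.50678978,  0.01253257]), 'wrist_torque': array([ 0.0091329 ,  0.01293668, -0.06479928]), 'gripper_width': 85.27382044798338}
```

```bash
python3 - <<'E'
import cv2
a=cv2.imread("pics/top1.png");b=a[135:225,185:305]
cv2.imwrite("pics/v1.png",cv2.resize(b,(800,600),interpolation=cv2.INTER_CUBIC))
cv2.imwrite("pics/v2.png",a)
E
```

```text
(no output)
```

View pics/v1.png

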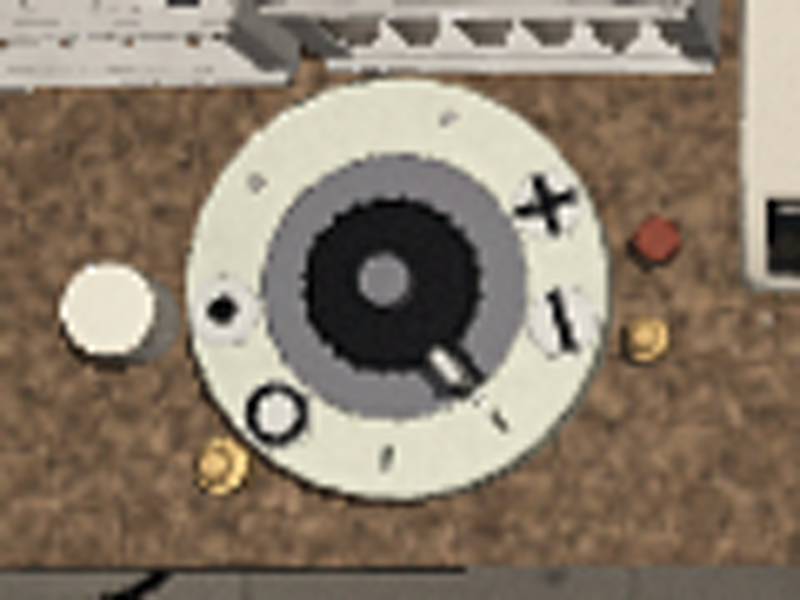

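View pics/scene1.png

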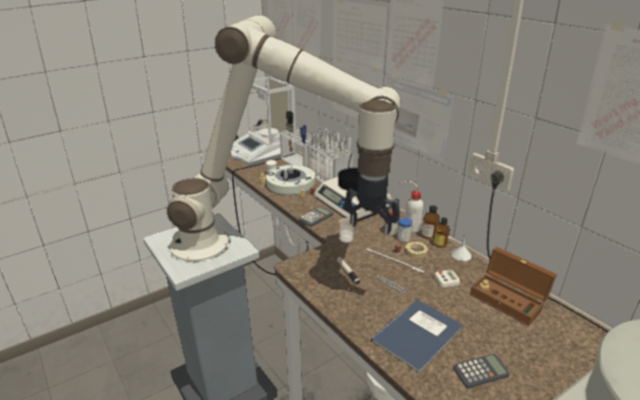

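The top picture shows the ring plate at crop (277,413), the dot at (222,310), the bar at (562,322), the cross at (547,205) and the tab at (447,368). So the ring is two notches clockwise from the tab, past the tick at (387,458). The scene view shows the rack behind the photometer and nothing above it. Next I compute the geometry.

```bash
python3 - <<'E'
from h import *
def px(l): return [[185+(u+.5)/6.6667-.5,135+(v+.5)/6.6667-.5] for u,v in l]
m=at_z("top",px([(277,413),(222,310),(547,205),(562,322)]),47)[:,:2]
key=at_z("top",px([(384,279)]),75)[0,:2]
tab=at_z("top",px([(447,368)]),100)[0,:2]
tip=at_z("top",px([(460,392)]),57)[0,:2]
ang=np.radians([-60,-100,100,60])
# fit centre+yaw: p = c + 86*R(yaw)*(-cos a,-sin a)
from scipy.optimize import least_squares
f=lambda x:(m-(x[:2]+86*np.c_[-np.cos(ang+x[2]),-np.sin(ang+x[2])])).ravel()
r=least_squares(f,[500,190,0]);print(r.x,np.degrees(r.x[2]),r.fun.round(1),m.round(0))
print("key",key,"tab",tab,tip)
for t in(tab,tip,):
    v=t-r.x[:2];print(np.hypot(*v),np.degrees(np.arctan2(-v[1],-v[0])-r.x[2]))
d=np.load("top_d.npy")
# max height around region
vs,us=np.mgrid[120:235,180:320];P=world("top",np.c_[us.ravel(),vs.ravel()],d[vs.ravel(),us.ravel()])
for x0 in range(300,740,40):
    print(x0,[int(P[(abs(P[:,0]-x0)<20)&(abs(P[:,1]-y0)<20)][:,2].max(initial=-1)) for y0 in range(340,20,-40)])
c,s=r.x[:2],r.x[2]
for a in range(20,-61,-10):
    t=np.radians(a)+s; u=np.array([-np.cos(t),-np.sin(t)]); print(a,(c+57*u).round(0),'cw dir',np.array([u[1],-u[0]]).round(2))
E
```

```text
[5.07002842e+02 1.97270878e+02 3.08471462e-01] 17.67411286236401 [ 0.3 -0.3 -0.2  0.6  0.1 -0.2 -0.2 -0.2] [[444. 255.]
 [495. 283.]
 [547. 121.]
 [488. 113.]]
key [506.99459091 196.39049395] tab [460.89934267 160.47595293] [452.95074497 161.85256933]
58.98643179424339 20.9190434287757
64.62264121554851 15.561206512861881
300 [-1, -1, -1, -1, -1, -1, -1, -1]
340 [-1, -1, -1, -1, -1, -1, -1, -1]
380 [8, 7, 12, 7, 7, 9, 7, 7]
420 [8, 43, 56, 53, 55, 55, 46, 7]
460 [64, 52, 54, 66, 105, 103, 55, 36]
500 [65, 60, 56, 82, 79, 64, 53, 35]
540 [8, 51, 53, 65, 64, 57, 56, 36]
580 [10, 46, 53, 54, 55, 52, 50, 9]
620 [141, 220, 226, 154, 210, 204, 192, 208]
660 [143, 205, 220, 206, 215, 207, 209, 212]
700 [135, 132, 130, 110, 80, 62, 109, 75]
20 [462. 162.] cw dir [-0.61  0.79]
10 [457. 171.] cw dir [-0.46  0.89]
0 [453. 180.] cw dir [-0.3   0.95]
-10 [451. 190.] cw dir [-0.13  0.99]
-20 [450. 200.] cw dir [0.04 1.  ]
-30 [451. 209.] cw dir [0.21 0.98]
-40 [454. 219.] cw dir [0.38 0.93]
-50 [459. 228.] cw dir [0.53 0.85]
-60 [465. 236.] cw dir [0.67 0.74]
```

Call:
play_rows --pt "14 46 0" --pt "14 46 0" --pt "14 46 0" --pt "14 46 0" --pt "14 46 0" --pt "14 46 0" --pt "14 46 0" --pt "14 46 0" --pt "14 46 0" --pt "14 46 0" --pt "14 46 0" --pt "14 46 0" --turn '[0.05,0.05,0.05,0.05,0,0,0,0,0,0,0,0]' --grip -1

```text
clock: 2.3
position: [442.2, 5.0, 202.3]
ee_rot: [0.444, 0.896, 0.001, 0.004]
contact_force: [2.1, -1.5, 0.0]
gripper_width: -0.3
```

Call:
play_rows --pt "14 43 0" --pt "14 43 0" --pt "13 38 0" --pt "0 0 0" --pt "0 0 0" --turn '[0,0,0,0,0]'

```text
clock: 2.8
position: [485.4, 140.8, 203.4]
ee_rot: [0.44, 0.898, 0.003, 0.006]
contact_force: [-0.3, -0.7, 0.2]
gripper_width: 0.0
```

```bash
python3 - <<'E'
from h import *
s=arm.read_state();print(s["position"],s["ee_rot"],s["contact_force"])
im,d=eyes.get_image("top"); cv2.imwrite("pics/v3.png",cv2.resize(im[115:235,170:330],(800,600),interpolation=cv2.INTER_CUBIC)[:,:,::-1])
E
```

```text
[485.41442428 140.75957811 203.4192031 ] [0.4399382  0.89800529 0.00306486 0.00561025] [-0.34226779 -0.66484282  0.2079119 ]
```

View pics/v3.png

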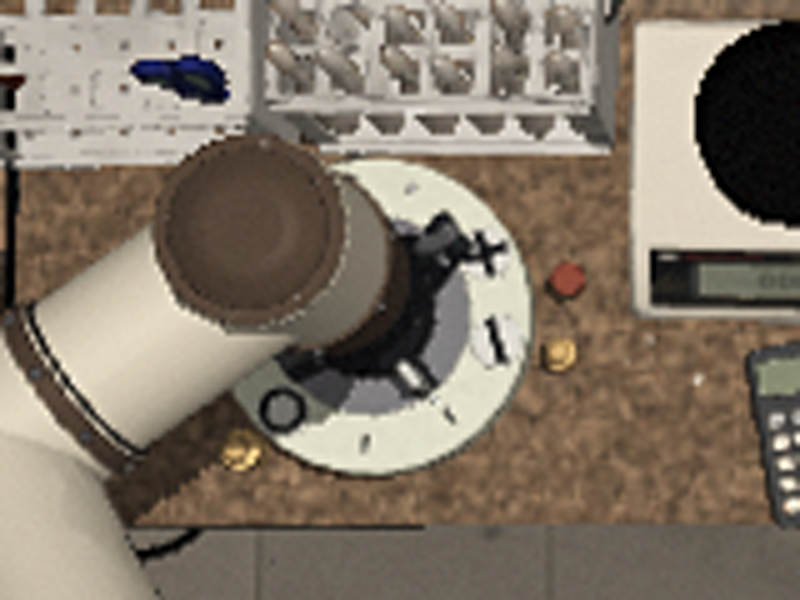

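The turret still sits at +20 with the tab visible at (412,375), and the gripper is above and behind it. Now I back off slightly and go down beside the tab.

Call:
play_rows --pt "-1 -7 -10" --pt "0 0 -35" --pt "0 0 -35" --pt "0 0 -25" --pt "0 0 -10" --pt "0 0 0" --pt "0 0 0" --turn '[0,0,0,0,0,0,0]'

```text
clock: 3.55
position: [482.3, 123.9, 85.7]
ee_rot: [0.445, 0.896, 0.005, 0.007]
contact_force: [-1.5, 0.1, -0.2]
gripper_width: 0.0
```

Call:
play_rows --pt "-2 6 -5" --pt "-2 6 0" --pt "-2 6 0" --pt "-2 3 0" --pt "-2 3 0" --pt "-2 3 0" --pt "0 0 0" --turn '[0,0,0,0,0,0,0]'

```text
clock: 4.25
position: [471.8, 155.3, 84.7]
ee_rot: [0.444, 0.896, 0.009, 0.009]
contact_force: [0.1, 0.3, 0.5]
gripper_width: 0.2
```

Call:
play_rows --pt "-5 3 -3" --pt "-4 3 0" --pt "-3 4 0" --pt "-3 4 0" --pt "-2 5 0" --pt "-2 5 0" --pt "0 0 0" --turn '[0,-0.08,-0.08,-0.08,-0.08,-0.08,0]'

```text
clock: 4.95
position: [449.6, 179.5, 80.0]
ee_rot: [0.62, 0.784, 0.005, 0.01]
contact_force: [0.2, -1.4, 1.1]
gripper_width: -0.3
```

```bash
python3 - <<'E'
from h import *
im,d=eyes.get_image("top"); cv2.imwrite("pics/v4.png",cv2.resize(im[115:235,170:330],(800,600),interpolation=cv2.INTER_CUBIC)[:,:,::-1])
E
```

```text
(no output)
```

View pics/v4.png

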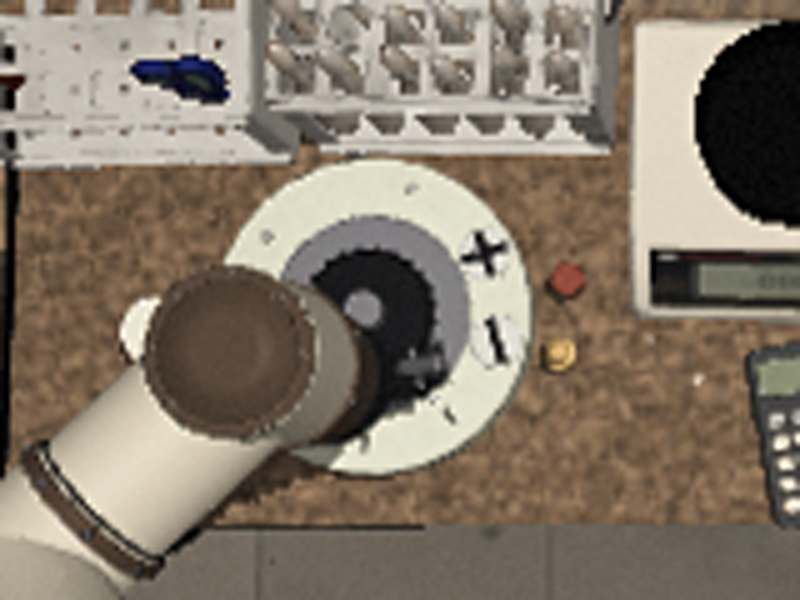

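The tab is hidden under the wrist and has left its old spot at (412,375). The light contact force fits a tab that has passed the first half-way point, so I keep pushing round.

Call:
play_rows --pt "0 4 0" --pt "0 4 0" --pt "0 4 0" --pt "0 4 0" --pt "0.5 4 0" --pt "0.5 4 0" --pt "0 0 0" --turn '[-0.08,-0.08,-0.08,-0.08,-0.08,-0.08,0]'

```text
clock: 5.7
position: [449.6, 201.7, 78.8]
ee_rot: [0.791, 0.611, 0.001, 0.011]
contact_force: [0.3, 0.4, -0.4]
gripper_width: -0.2
```

Call:
play_rows --pt "0.5 4 0" --pt "1 4 0" --pt "1 4 0" --pt "1 3 0" --pt "0 0 0" --turn '[-0.08,-0.08,-0.08,0,0]'

```text
clock: 6.2
position: [452.5, 215.2, 78.1]
ee_rot: [0.858, 0.514, -0.001, 0.011]
contact_force: [-0.6, 0.1, -0.2]
gripper_width: 0.1
```

Retreat backwards from the tab and up, clear of the view.

Call:
play_rows --pt "-4 -7 0" --pt "-2 -8 5" --pt "0 -5 35" --pt "0 -20 40" --pt "0 -40 20" --pt "0 -45 0" --pt "0 -45 0" --pt "0 -45 0" --pt "0 0 0" --turn '[0,0,0,0,0,0,0,0,0]'

```text
clock: 7.1
position: [441.1, -13.3, 184.5]
ee_rot: [0.854, 0.52, -0.0, 0.013]
contact_force: [0.4, -1.0, -0.3]
gripper_width: -0.2
```

```bash
python3 - <<'E'
from h import *
im,d=eyes.get_image("top"); cv2.imwrite("pics/v5.png",cv2.resize(im[135:225,185:305],(800,600),interpolation=cv2.INTER_CUBIC)[:,:,::-1])
E
```

```text
(no output)
```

View pics/v5.png

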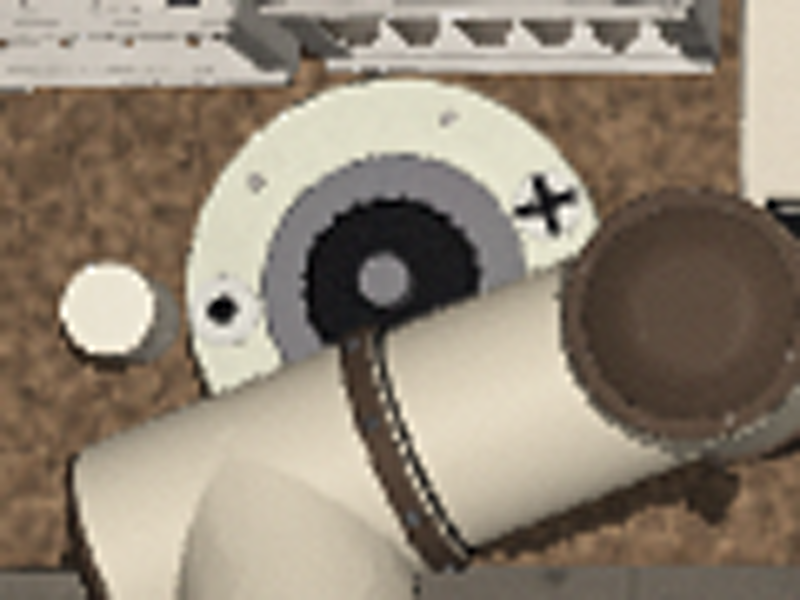

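The forearm covers the front of the housing, including the tab and ring. I move farther to the right.

Call:
play_rows --pt "0 -45 0" --pt "0 -45 0" --pt "0 -45 0" --pt "0 -45 0" --pt "0 -45 0" --pt "0 0 0" --turn '[0,0,0,0,0,0]'

```text
clock: 7.75
position: [441.5, -240.9, 186.8]
ee_rot: [0.85, 0.527, 0.003, 0.014]
contact_force: [-0.5, 1.3, 0.0]
gripper_width: 0.4
```

```bash
python3 - <<'E'
from h import *
im,d=eyes.get_image("top"); cv2.imwrite("pics/v6.png",cv2.resize(im[135:225,185:305],(800,600),interpolation=cv2.INTER_CUBIC)[:,:,::-1])
E
```

```text
(no output)
```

View pics/v6.png

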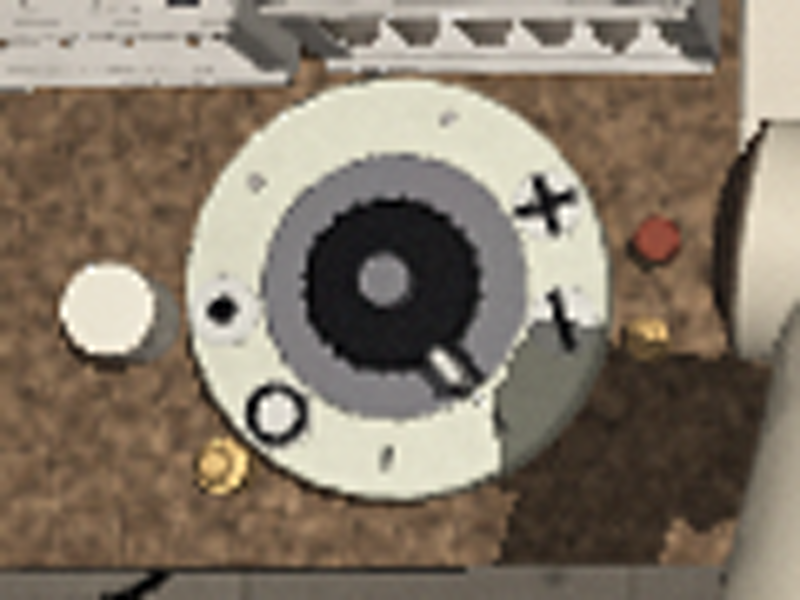

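The turret is at +20, exactly as at the start, with the tab at (447,368). So either the fingers missed it or they dragged it back. I check where the fingers really were by projecting the reported TCP into the earlier pictures.

```bash
python3 - <<'E'
from h import *
p=eyes.camera_params("top");print("cam pos",np.linalg.inv(np.array(p["camera_from_world"]))[:3,3].round())
for n,(x,y) in {"v3":(485,141),"v4":(449.6,179.5)}.items():
    for z in (80,160,203,300):
        q=pix("top",[[x,y,z]])[0]; print(n,z,((q-[170,115])*5).round())
print("tab in v3 px",((pix("top",[[461,160,100]])[0]-[170,115])*5).round())
im,d=eyes.get_image("scene"); cv2.imwrite("pics/v7.png",im[:,:,::-1])
im,d=eyes.get_image("top")
m=(d>0); vs,us=np.nonzero(m);P=world("top",np.c_[us,vs],d[m])
s=(abs(P[:,0]-507)<75)&(abs(P[:,1]-197)<75)&(P[:,2]>66); print(P[s].round(0))
E
```

```text
cam pos [ 328. -105. 1544.]
v3 80 [444. 339.]
v3 160 [422. 326.]
v3 203 [409. 318.]
v3 300 [377. 297.]
v4 80 [384. 394.]
v4 160 [359. 384.]
v4 203 [344. 377.]
v4 300 [307. 361.]
tab in v3 px [409. 374.]
[[522. 162.  67.]
 [518. 200.  78.]
 [518. 196.  79.]
 [518. 194.  73.]
 [515. 204.  75.]
 [515. 201.  72.]
 [514. 196.  80.]
 [516. 195.  70.]
 [515. 190.  75.]
 [512. 207.  72.]
 [512. 203.  76.]
 [512. 200.  74.]
 [511. 196.  81.]
 [511. 193.  77.]
 [511. 190.  76.]
 [511. 187.  78.]
 [512. 185.  71.]
 [509. 207.  74.]
 [508. 203.  77.]
 [509. 201.  73.]
 [509. 197.  73.]
 [509. 195.  70.]
 [508. 190.  75.]
 [508. 186.  78.]
 [509. 185.  67.]
 [504. 206.  81.]
 [505. 204.  74.]
 [505. 201.  72.]
 [505. 197.  75.]
 [504. 192.  81.]
 [506. 191.  71.]
 [505. 187.  78.]
 [505. 184.  72.]
 [502. 207.  74.]
 [501. 203.  79.]
 [502. 201.  72.]
 [502. 197.  76.]
 [501. 193.  79.]
 [502. 191.  72.]
 [502. 187.  76.]
 [503. 185.  68.]
 [499. 207.  72.]
 [499. 204.  73.]
 [498. 200.  76.]
 [499. 197.  73.]
 [498. 193.  78.]
 [499. 191.  73.]
 [499. 188.  73.]
 [495. 200.  74.]
 [495. 197.  73.]
 [495. 193.  76.]
 [495. 190.  76.]
 [470. 166.  98.]
 [466. 169. 102.]
 [467. 166.  98.]
 [466. 162. 105.]
 [468. 162.  84.]
 [464. 166.  99.]
 [463. 163. 100.]
 [463. 158. 106.]
 [465. 160.  77.]
 [461. 164.  93.]
 [460. 160.  98.]
 [460. 156. 100.]
 [462. 157.  77.]
 [457. 163.  97.]
 [458. 160.  94.]
 [457. 157.  97.]
 [457. 154.  96.]
 [459. 155.  72.]
 [454. 159. 103.]
 [454. 156.  99.]
 [455. 155.  90.]
 [452. 157.  78.]
 [453. 155.  71.]]
```

```bash
python3 - <<'E'
from h import *
im=cv2.imread("pics/v7.png")
s=arm.read_state()["position"]; q=pix("scene",[s,[507,197,75]]);print(s,q)
cv2.imwrite("pics/v7b.png",cv2.resize(im[130:250,260:420],(800,600),interpolation=cv2.INTER_CUBIC)); print((q-[260,130])*5)
E
```

```text
[ 441.6003637  -237.02440354  186.85230608] [[341.91484886 186.57514614]
 [289.51500394 168.32622261]]
[[409.5742443  282.87573071]
 [147.57501972 191.63111305]]
```

View pics/v7b.png

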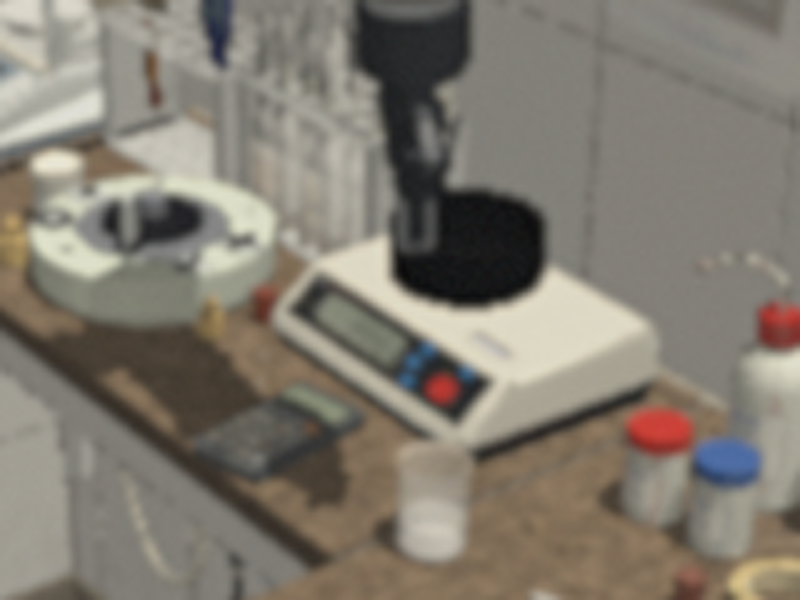

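```bash
python3 - <<'E'
from h import *
s=arm.read_state(); print(s["position"])
print("roundtrip",pix("top",at_z("top",[[243,179]],75)),pix("scene",at_z("scene",[[290,170]],75)))
for c in ("scene","top"):
    im,d=eyes.get_image(c)
    m=d>0; vs,us=np.nonzero(m);P=world(c,np.c_[us,vs],d[m])
    k=(np.hypot(P[:,0]-441,P[:,1]+240)<60)&(P[:,2]>90)&(P[:,2]<330)
    Q=P[k]
    for z in range(90,330,15):
        q=Q[(Q[:,2]>=z)&(Q[:,2]<z+15)]
        if len(q):print(c,z,len(q),q.min(0).round(),q.max(0).round())
    k=(np.hypot(P[:,0]-507,P[:,1]-197)<70)&(P[:,2]>85)&(P[:,2]<120);print(c,"tab",P[k].mean(0).round(),k.sum())
    k=(np.hypot(P[:,0]-507,P[:,1]-197)<35)&(P[:,2]>66)&(P[:,2]<85);print(c,"key",P[k].mean(0).round(),k.sum())
    k=(np.hypot(P[:,0]-507,P[:,1]-197)<170)&(P[:,2]>38)&(P[:,2]<50);print(c,"housing",np.percentile(P[k],[2,50,98],axis=0).round())
E
```

```text
[ 441.6003637  -237.02440354  186.85230608]
roundtrip [[243. 179.]] [[290. 170.]]
scene 210 8 [ 431. -245.  216.] [ 450. -233.  225.]
scene 225 26 [ 425. -251.  225.] [ 446. -229.  238.]
scene 240 27 [ 427. -254.  240.] [ 445. -229.  255.]
scene 255 23 [ 417. -266.  255.] [ 445. -203.  270.]
scene 270 34 [ 412. -280.  270.] [ 448. -194.  285.]
scene 285 49 [ 407. -287.  285.] [ 452. -200.  300.]
scene 300 72 [ 402. -295.  301.] [ 452. -183.  315.]
scene 315 67 [ 413. -287.  315.] [ 452. -202.  330.]
scene tab [464. 156.  95.] 12
scene key [509. 193.  73.] 25
scene housing [[408.  92.  39.]
 [501. 175.  46.]
 [645. 319.  50.]]
top 300 17 [ 401. -289.  306.] [ 415. -274.  314.]
top 315 1 [ 403. -280.  317.] [ 403. -280.  317.]
top tab [461. 161.  98.] 18
top key [507. 197.  74.] 55
top housing [[409. 100.  39.]
 [508. 197.  46.]
 [609. 294.  50.]]
```

The scene depth shows the fingertips at about z = 216 while the reported TCP is 187. The tips are really about 28 mm higher than reported, so they passed over the 100 mm tab. I go back, descend lower in stages, and check the tip height with the scene camera.

Call:
play_rows --pt "4 40 0" --pt "4 40 0" --pt "4 40 0" --pt "4 40 0" --pt "4 40 0" --pt "4 40 0" --pt "4 40 0" --pt "5 40 0" --pt "5 30 0" --pt "0 0 0" --pt "0 0 0" --turn '[0.14,0.14,0.14,0.14,0.14,0.14,0.14,0.12,0,0,0]'

```text
clock: 9.1
position: [474.9, 142.9, 190.3]
ee_rot: [0.41, 0.912, 0.014, 0.012]
contact_force: [0.1, 0.1, 0.2]
gripper_width: -0.1
```

Call:
play_rows --pt "4 -8 -20" --pt "4 -5 -30" --pt "2 0 -30" --pt "0 0 -15" --pt "0 0 0" --pt "0 0 0" --turn '[0,0,0,0,0,0]'

```text
clock: 9.7
position: [483.0, 128.9, 95.3]
ee_rot: [0.409, 0.912, 0.016, 0.013]
contact_force: [1.0, -0.6, -0.5]
gripper_width: -0.2
```

```bash
cat > tip.py <<'E'
from h import *
s=arm.read_state(); p=s["position"];print(p.round(1),s["contact_force"].round(1))
im,d=eyes.get_image("scene")
m=d>0; vs,us=np.nonzero(m);P=world("scene",np.c_[us,vs],d[m])
k=(np.hypot(P[:,0]-p[0],P[:,1]-p[1])<60)&(P[:,2]>66)&(P[:,2]<p[2]+100)
Q=P[k]
for z in range(66,int(p[2])+100,6):
    q=Q[(Q[:,2]>=z)&(Q[:,2]<z+6)]
    if len(q):print(z,len(q),q[:,:2].min(0).round(),q[:,:2].max(0).round())
E
python3 tip.py
```

```text
[483.  128.9  95.3] [ 1.  -0.6 -0.5]
66 4 [457. 154.] [472. 163.]
72 6 [456. 153.] [505. 185.]
78 3 [458. 155.] [513. 179.]
84 7 [456. 148.] [473. 163.]
90 3 [459. 153.] [475. 165.]
96 4 [458. 155.] [470. 167.]
102 1 [456. 151.] [456. 151.]
126 2 [479. 120.] [486. 131.]
132 7 [473. 114.] [484. 130.]
138 10 [468. 114.] [497. 132.]
144 10 [472. 111.] [489. 136.]
150 8 [468. 112.] [489. 132.]
156 11 [467. 112.] [484. 131.]
162 8 [466. 110.] [487. 126.]
168 16 [457. 103.] [496. 147.]
174 26 [451. 100.] [498. 153.]
180 26 [450.  96.] [503. 163.]
186 23 [449.  90.] [503. 158.]
192 18 [446.  86.] [503. 163.]
```

Confirmed: the tips are about 31 mm above the reported TCP, with the same offset in both places. I aim for reported z of about 46, which puts the tips near 77.

Call:
play_rows --pt "0 0 -18" --pt "0 0 -15" --pt "0 0 -8" --pt "0 0 -3" --pt "0 0 0" --pt "0 0 0" --turn '[0,0,0,0,0,0]'

```text
clock: 10.35
position: [487.4, 131.3, 57.3]
ee_rot: [0.408, 0.913, 0.022, 0.018]
contact_force: [-0.0, 0.3, 0.2]
gripper_width: -0.2
```

```bash
python3 tip.py | head -16
```

```text
[487.4 131.3  57.3] [-0.   0.3  0.2]
66 7 [455. 149.] [506. 187.]
72 7 [458. 151.] [501. 184.]
78 5 [461. 152.] [501. 185.]
84 4 [456. 152.] [473. 163.]
90 6 [456. 122.] [491. 155.]
96 15 [458. 115.] [493. 163.]
102 8 [460. 119.] [495. 158.]
108 11 [472. 114.] [491. 136.]
114 9 [472. 114.] [498. 133.]
120 8 [474. 117.] [497. 133.]
126 9 [469. 111.] [490. 130.]
132 19 [461. 103.] [494. 143.]
138 23 [453.  95.] [499. 151.]
144 29 [451.  90.] [507. 165.]
150 25 [447.  85.] [506. 160.]
```

Call:
play_rows --pt "0 0 -6" --pt "0 0 -6" --pt "-2 4 -1" --pt "-3 4 0" --pt "-3 4 0" --pt "-3 4 0" --pt "0 0 0" --turn '[0,0,0,0,0,0,0]'

```text
clock: 11.1
position: [476.0, 148.8, 44.1]
ee_rot: [0.408, 0.913, 0.023, 0.019]
contact_force: [0.3, -0.8, -1.2]
gripper_width: -0.2
```

Call:
play_rows --pt "-3 3 0" --pt "-3 3 0" --pt "-3 3 0" --pt "0 0 0" --turn '[0,-0.05,-0.05,0]'

```text
clock: 11.5
position: [467.7, 157.7, 44.3]
ee_rot: [0.454, 0.89, 0.022, 0.021]
contact_force: [-0.6, -0.2, -0.4]
gripper_width: 0.0
```

```bash
python3 tip.py|head -12; python3 - <<'E'
from h import *
im,d=eyes.get_image("scene"); cv2.imwrite("pics/v8.png",cv2.resize(im[150:195,260:320],(800,600),interpolation=cv2.INTER_CUBIC)[:,:,::-1])
E
```

```text
[467.7 157.7  44.3] [-0.6 -0.2 -0.4]
66 11 [445. 160.] [516. 186.]
72 9 [449. 165.] [516. 191.]
78 12 [451. 144.] [508. 186.]
84 12 [446. 137.] [479. 168.]
90 13 [446. 138.] [481. 173.]
96 12 [449. 147.] [478. 173.]
102 7 [453. 141.] [481. 163.]
108 13 [450. 134.] [471. 163.]
114 10 [449. 137.] [477. 162.]
120 17 [434. 129.] [477. 178.]
126 27 [434. 124.] [483. 188.]
```

View pics/v8.png

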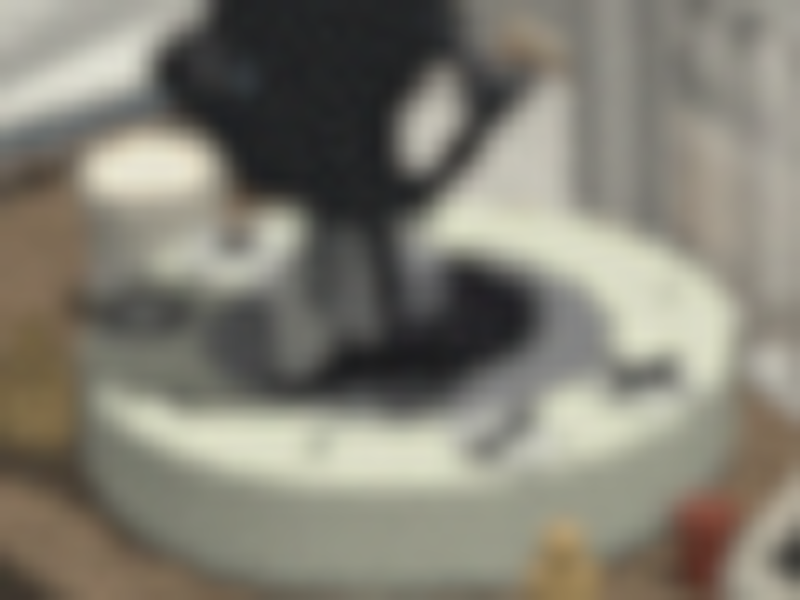

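The scene crop shows the fingers at (360,280) right behind the tab at (300,330), and the tab has begun to turn towards the ring. I continue round.

Call:
play_rows --pt "-4 3 0" --pt "-4 3 0" --pt "-3 4 0" --pt "-3 4 0" --pt "-2 4 0" --pt "0 0 0" --turn '[-0.08,-0.08,-0.08,-0.08,-0.08,0]'

```text
clock: 12.2
position: [452.8, 175.9, 45.2]
ee_rot: [0.627, 0.779, 0.018, 0.025]
contact_force: [0.3, 0.1, 0.9]
gripper_width: 0.3
```

Call:
play_rows --pt "-1 4 0" --pt "-1 4 0" --pt "-1 4 0" --pt "0 4 0" --pt "0 4 0" --pt "0 4 0" --pt "0 0 0" --turn '[-0.08,-0.08,-0.08,-0.08,-0.08,-0.08,0]'

```text
clock: 12.9
position: [446.0, 191.8, 44.7]
ee_rot: [0.796, 0.605, 0.003, 0.029]
contact_force: [0.1, 0.2, -0.8]
gripper_width: -0.3
```

Call:
play_rows --pt "1 5 0" --pt "1 5 0" --pt "1 5 0" --pt "1 5 0" --pt "2 4 0" --pt "0 0 0" --turn '[-0.05,-0.05,-0.05,-0.05,0,0]'

```text
clock: 13.5
position: [450.4, 212.9, 44.2]
ee_rot: [0.85, 0.527, -0.003, 0.029]
contact_force: [-0.9, 0.3, -0.1]
gripper_width: 0.4
```

Call:
play_rows --pt "1.5 3 0" --pt "1.5 3 0" --pt "0 0 0" --pt "0 0 0" --turn '[0,0,0,0]'

```text
clock: 13.9
position: [453.0, 218.2, 44.0]
ee_rot: [0.849, 0.528, -0.004, 0.029]
contact_force: [-0.6, -1.3, -0.1]
gripper_width: -0.2
```

```bash
python3 - <<'E'
from h import *
print(arm.read_state()["contact_force"])
im,d=eyes.get_image("scene")
m=d>0; vs,us=np.nonzero(m);P=world("scene",np.c_[us,vs],d[m])
k=(np.hypot(P[:,0]-507,P[:,1]-197)<75)&(P[:,2]>64)&(P[:,2]<97)
print(P[k][P[k][:,0]<485].round())
E
```

```text
[-0.58768512 -1.30193198 -0.05912886]
[[471. 222.  96.]
 [447. 232.  94.]
 [463. 218.  95.]
 [472. 225.  90.]
 [443. 218.  96.]
 [449. 211.  96.]
 [458. 210.  94.]
 [472. 225.  85.]
 [442. 216.  92.]
 [443. 208.  95.]
 [452. 217.  89.]
 [450. 205.  94.]
 [461. 215.  87.]
 [474. 228.  79.]
 [444. 220.  85.]
 [444. 211.  89.]
 [445. 204.  91.]
 [453. 210.  86.]
 [459. 212.  84.]
 [470. 223.  77.]
 [444. 220.  80.]
 [440. 205.  87.]
 [447. 209.  84.]
 [459. 220.  76.]
 [466. 224.  73.]
 [472. 225.  71.]
 [447. 218.  76.]
 [451. 216.  75.]
 [469. 230.  65.]
 [472. 227.  65.]]
```

The visible inner tab edge lies at about -57°, so it should be in the -60 notch. I retreat and check from the top.

Call:
play_rows --pt "-3 -5 0" --pt "-2 -5 0" --pt "-1 -3 20" --pt "0 -5 40" --pt "0 -20 40" --pt "0 -45 20" --pt "0 -45 0" --pt "0 -45 0" --pt "0 -45 0" --pt "0 -45 0" --pt "0 -45 0" --pt "0 -45 0" --turn '[0,0,0,0,0,0,0,0,0,0,0,0]'

```text
clock: 15.15
position: [444.9, -144.5, 171.0]
ee_rot: [0.845, 0.534, 0.003, 0.031]
contact_force: [1.5, 0.2, 0.4]
gripper_width: -0.2
```

Call:
play_rows --pt "0 -45 0" --pt "0 -45 0" --pt "0 -20 0" --pt "0 0 0" --turn '[0,0,0,0]'

```text
clock: 15.55
position: [442.1, -263.8, 171.3]
ee_rot: [0.847, 0.531, 0.004, 0.032]
contact_force: [-0.4, -0.1, -0.6]
gripper_width: -0.0
```

```bash
python3 - <<'E'
from h import *
im,d=eyes.get_image("top"); cv2.imwrite("pics/v9.png",cv2.resize(im[135:225,185:305],(800,600),interpolation=cv2.INTER_CUBIC)[:,:,::-1])
E
```

```text
(no output)
```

View pics/v9.png

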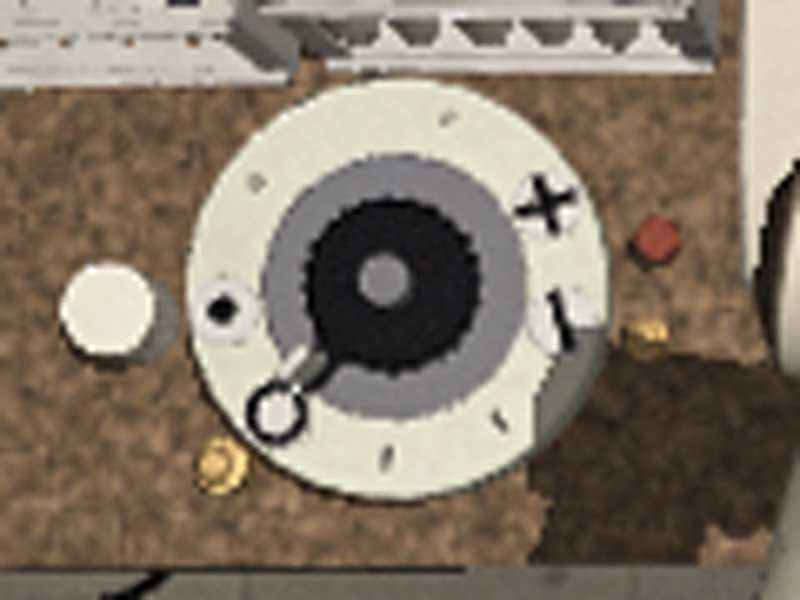

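The pointer sits on the ring plate: the ring is at (277,412) with the tab in line at (300,365), and the weights and jar haven't moved. Now over to the key.

Call:
play_rows --pt "6 44 0" --pt "6 44 0" --pt "6 44 0" --pt "6 44 0" --pt "6 44 0" --pt "6 44 0" --pt "6 44 0" --pt "6 44 0" --pt "6 44 0" --pt "6 40 0" --pt "4 20 0" --pt "0 0 0" --turn '[0,0,0,0,0,0,0,0,0,0,0,0]'

```text
clock: 16.8
position: [496.3, 221.7, 172.8]
ee_rot: [0.843, 0.537, 0.008, 0.032]
contact_force: [-1.2, -0.1, -0.9]
gripper_width: 0.3
```

```bash
cat > key.py <<'E'
from h import *
from scipy.spatial.transform import Rotation as R
s=arm.read_state();z=R.from_quat(s["ee_rot"]).as_matrix()[:,2]
t=s["position"]-31*z
print("z",z.round(3),"tip",t.round(1),"to go",(np.array([507,197,75])-t).round(1))
E
python3 key.py; python3 tip.py
```

```text
z [ 0.048 -0.045 -0.998] tip [494.8 223.1 203.7] to go [  12.2  -26.1 -128.7]
[496.3 221.7 172.8] [-1.2 -0.1 -0.9]
66 12 [457. 181.] [515. 241.]
72 20 [458. 181.] [520. 238.]
78 12 [459. 181.] [515. 242.]
84 7 [459. 222.] [473. 241.]
90 5 [462. 222.] [473. 234.]
96 10 [456. 225.] [475. 240.]
204 7 [487. 214.] [502. 224.]
210 4 [484. 219.] [505. 232.]
216 6 [488. 203.] [502. 216.]
222 10 [482. 208.] [501. 222.]
228 7 [479. 205.] [501. 227.]
234 6 [480. 203.] [502. 223.]
240 3 [487. 203.] [490. 239.]
246 9 [468. 193.] [489. 216.]
252 8 [469. 185.] [486. 223.]
258 3 [475. 186.] [485. 220.]
264 10 [460. 180.] [484. 239.]
270 8 [467. 177.] [481. 238.]
```

Align the tip over the key and lower it to about 15 mm above.

Call:
play_rows --pt "6 -13 0" --pt "6 -13 0" --pt "0 0 -30" --pt "0 0 -30" --pt "0 0 -30" --pt "0 0 -15" --pt "0 0 0" --pt "0 0 0" --turn '[0,0,0,0,0,0,0,0]'

```text
clock: 17.65
position: [508.5, 179.2, 68.0]
ee_rot: [0.846, 0.532, 0.01, 0.032]
contact_force: [0.1, -0.0, -0.1]
gripper_width: -0.0
```

```bash
python3 key.py; python3 tip.py|head -12
```

```text
z [ 0.05  -0.044 -0.998] tip [507.  180.6  98.9] to go [  0.   16.4 -23.9]
[508.5 179.2  68. ] [ 0.1 -0.  -0.1]
66 10 [494. 179.] [518. 202.]
72 12 [497. 178.] [521. 204.]
78 6 [470. 182.] [516. 222.]
96 1 [512. 176.] [512. 176.]
102 5 [500. 170.] [519. 181.]
108 8 [497. 165.] [515. 186.]
114 8 [495. 167.] [517. 181.]
120 7 [493. 162.] [518. 177.]
126 8 [495. 170.] [518. 183.]
132 2 [503. 161.] [504. 170.]
138 7 [494. 162.] [506. 188.]
```

Call:
play_rows --pt "0 5 0" --pt "0 5 0" --pt "0 4 0" --pt "0 0 0" --pt "0 0 0" --turn '[0,0,0,0,0]'

```text
clock: 18.2
position: [510.9, 195.8, 72.3]
ee_rot: [0.846, 0.532, 0.014, 0.031]
contact_force: [0.1, 0.7, 0.0]
gripper_width: 0.1
```

```bash
python3 key.py
```

```text
z [ 0.057 -0.038 -0.998] tip [509.1 197.  103.3] to go [ -2.1  -0.  -28.3]
```

Good. Down gently, reading the force.

Call:
play_rows --pt "-1 0 -6" --pt "-1 0 -6" --pt "0 0 -6" --pt "0 0 -3" --pt "0 0 0" --turn '[0,0,0,0,0]'

```text
clock: 18.7
position: [507.9, 195.6, 48.8]
ee_rot: [0.846, 0.532, 0.013, 0.032]
contact_force: [-0.1, 0.6, 1.2]
gripper_width: 0.0
```

```bash
python3 key.py
```

```text
z [ 0.056 -0.039 -0.998] tip [506.2 196.8  79.7] to go [ 0.8  0.2 -4.7]
```

Call:
play_rows --pt "0 0 -2" --pt "0 0 -2" --pt "0 0 -2" --pt "0 0 0" --turn '[0,0,0,0]'

```text
clock: 19.1
position: [508.1, 195.6, 43.1]
ee_rot: [0.846, 0.532, 0.013, 0.032]
contact_force: [-2.5, -0.5, 3.8]
gripper_width: 0.3
```

Call:
play_rows --pt "0 0 -2" --pt "0 0 -2" --pt "0 0 0" --turn '[0,0,0]'

```text
clock: 19.4
position: [508.2, 195.6, 40.6]
ee_rot: [0.846, 0.533, 0.014, 0.032]
contact_force: [-2.9, 0.1, 4.7]
gripper_width: -0.0
```

Call:
play_rows --pt "0 0 -3" --pt "0 0 -3" --pt "0 0 -2" --turn '[0,0,0]'

```text
clock: 19.7
position: [508.6, 195.6, 40.2]
ee_rot: [0.845, 0.534, 0.014, 0.034]
contact_force: [-7.4, -0.6, 12.5]
gripper_width: -0.3
```

The key is at its stop: 12.5 N and no further travel. Release straight up and retreat.

Call:
play_rows --pt "0 0 3" --pt "0 0 5" --pt "0 0 15" --pt "0 0 30" --pt "0 0 40" --pt "0 0 35" --pt "-4 -40 0" --pt "-5 -45 0" --pt "-5 -45 0" --pt "-5 -45 0" --pt "-5 -45 0" --pt "-5 -45 0" --turn '[0,0,0,0,0,0,0,0,0,0,0,0]'

```text
clock: 20.9
position: [481.1, -72.1, 171.9]
ee_rot: [0.842, 0.538, 0.019, 0.034]
contact_force: [1.3, 0.5, -0.5]
gripper_width: 0.1
```

Call:
play_rows --pt "-5 -45 0" --pt "-5 -45 0" --pt "-5 -45 0" --pt "-5 -40 0" --pt "0 0 0" --pt "0 0 0" --turn '[0,0,0,0,0,0]'

```text
clock: 21.5
position: [458.7, -259.4, 170.1]
ee_rot: [0.844, 0.534, 0.02, 0.035]
contact_force: [-0.2, 0.2, -0.2]
gripper_width: -0.2
```

```bash
python3 - <<'E'
from h import *
im,d=eyes.get_image("top"); cv2.imwrite("pics/v10.png",cv2.resize(im[135:225,185:305],(800,600),interpolation=cv2.INTER_CUBIC)[:,:,::-1])
m=d>0; vs,us=np.nonzero(m);P=world("top",np.c_[us,vs],d[m])
print("key z",np.median(P[np.hypot(P[:,0]-507,P[:,1]-197)<9][:,2]))
E
```

```text
key z 75.91228675758794
```

View pics/v10.png

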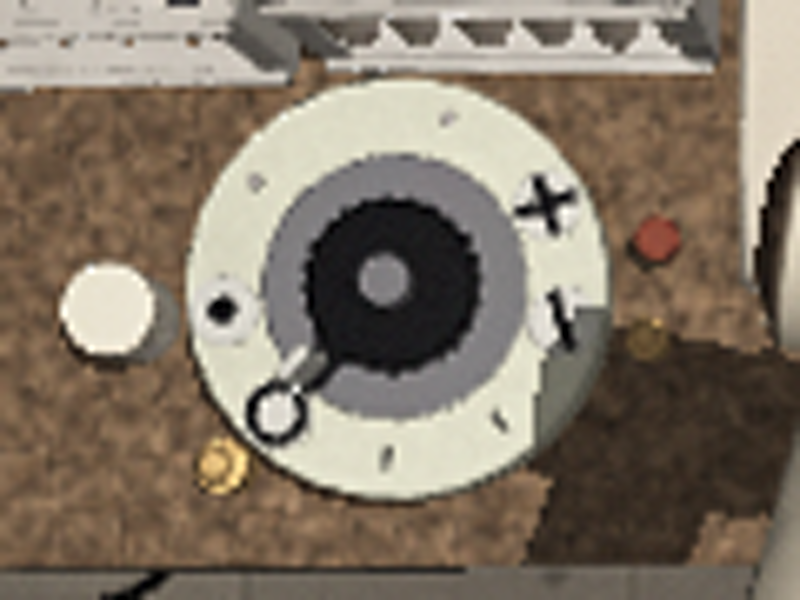

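The turret is still on the ring (tab at (300,365), ring at (277,412)), the key is back up at z ≈ 76, and everything around it is in place.

```bash
python3 -c "
from bench import arm
print(arm.job_done())"
```

```text
the job is handed in; nothing more can be done
None
```

The turret is set at the ring plate, the key has been pressed and released, and the job is handed in, with the arm clear at 21.5 s.

- **Turret:** I pushed the tab two notches clockwise, from +20° to −60°. The top picture after the push, and again after the key press, shows the pointer on the ring plate.
- **Key:** I pressed it only after the turret was set. It reached its stop at about 12.5 N, after roughly 5 mm of travel. The camera depth then put its top at about 76 mm, so it is back up.
- **Bench:** The jar, weights and stopper near the photometer look unmoved in the last picture. I took no final picture of the beaker, calculator, marker or tweezers; the arm passed well above that side and went nowhere near them.
- **Failed first pass:** My first sweep passed over the tab and moved nothing. The real fingertips were about 31 mm higher than the reported TCP. I measured this with the scene camera's depth and corrected for it in the second push and the key press.

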